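Load the tote from the capper's catch tray and hold it up on the cam lift

ROBOT

A 6-joint arm with a two-finger parallel gripper is mounted at the origin on the work surface. World frame = base frame: x ahead of the robot, y to its left, z up, the work surface at z = 0. Lengths are in m, angles in rad, forces in N, time in s.
With the tool pointing down it reaches from about 0.35 to 0.8 m from the base axis. Payload 7.3 kg.
Tool frame: the origin (TCP) lies at the centre of the arm's flange, where the gripper is bolted on; the fingertips stand 173 mm ahead of it and the grasp point (between the pads) lies 155 mm ahead of it; z points along the fingers, y is the direction in which the jaws open and shut (so a half turn about z gives the same grasp; the last joint's range is limited). The gripper opens to 85 mm and grips with 20 to 120 N. Pads are 22 mm wide; open, the fingers measure 114 mm over their backs; the gripper's body (76 mm by 85 mm) begins 54 mm behind the grasp point. The pads swing forward as they close: fully open they stand 13 mm farther back than shut.
Start: joints at [1.03, 0.342, 1.524, -0, 1.275, -0.146], TCP at [0.202, 0.485, 0.405] pointing down, gripper open.
Joint ranges: [-2.53, 2.53], [-0.77, 2.02], [0.04, 2.7], [-1, 4.14], [0.28, 2.66], [-3.11, 3.11]. Speed limits (rad/s): [2.57, 2.57, 3.14, 3.14, 3.14, 3.14].

INTERFACE

Orientations are given as a unit quaternion [x, y, z, w].
In Python, from workcell import manip gives the robot as it stands.
- The arm moves only by the tool send_rows, never from a script. Its argument "moves" is a list of rows, each an object with "xyz": the shift along the tool's x, y, z in mm, a list of three; "spin": the turn about the tool's z in degrees; "gripper": the opening, from -1 (shut) to 1 (fully open). A call has 1 to 8 rows; each row is the pose to reach, as a shift and turn from the pose measured when the call began, along the tool's axes at that moment; what a row does not reach only later rows make up. A row lasts 1/12 s, in which the tool goes at most 41.7 mm and 7.16 degrees, less where a joint would pass 70% of its speed; a pose out of reach is approached as far as the arm can. A call with a gripper value outside its range is refused whole. The fingers move at their own pace and stop on an object; "newtons" is the grip in N (left out, the last holds). Time passes only in rows, so rows that repeat a pose let the fingers close. It gives the time, the measured TCP pose, the force and the opening at its end, in the units of the state.
- manip.state(): the state, without advancing time (a new reading comes with each control period).
- manip.snapshot(name): name is "scene" or "top" or "wrist"; returns (picture, depth): 480x640x3 uint8, red, green, blue; 480x640 float32, m along the optical axis (not along the pixel's ray), 0 where there is no reading.
- manip.camera_model(name): a dict with "intrinsics" (3x3 intrinsics, pixels), "k1" (the pictures are not rectified: a ray, as slopes to the right and down, at radius r is drawn at 1 + k1 r^2 times it, then the intrinsics apply), "view" (4x4, takes a point from world to camera coordinates); the wrist camera has in their place "hand_eye" (4x4, takes a point from camera to tool coordinates, whose origin is the TCP and whose axes are the flange's). Camera axes: x right, y down, z forward; pixel columns grow to the right and rows downward; lengths in m; the calibration is good to about 2 mm. A picture is of the moment at which its call begins: read the wrist's pose just before it. camera_model takes no time and is no camera call.
- manip.job_done(): hands the job in, once; it reports no verdict.
Trained networks look in the newest picture that a camera, given by its name, has taken for a name from the list of things; names that differ only in an ending like _2 or _b are one class to them, and where a whole thing is asked for, a point or a joint stands for the part that bears it (a point fixed in the world has none). Each returns a list of dicts, best first, with "score" (0 to 1); they miss things now and then, are a little off and sometimes report something else, mostly with a low value. They report only what shows in the picture. A call takes as long as a camera call. They do not tell look-alikes from the thing itself.
- manip.boxes_of(camera, query): "at" ([row, column] in pixels, amid what is visible of it).
- manip.outline_of(camera, query): "region" (480x640 bool, what is visible of it) and "at" ([row, column] in pixels, amid what is visible of it).
- manip.landmark_of(camera, query): "at" ([row, column] in pixels: a listed point, or the origin of a listed thing).
The state is a dict: "clock": time; "qpos": joint angles; "joint_vel": joint speeds; "effort": joint torques, N m; "eef_pos": TCP position; "tool_rot": TCP orientation; "wrist_force": force on the tool from outside, world axes, zero at the start; "moment": the same for the moment, N m; "width": finger opening in m.
Only numpy, scipy, OpenCV 4.12 (cv2) and the standard library are available. Lean on these libraries where they do the work, as an engineer would, in place of code of your own. Each camera call takes 0.05 s, during which the arm holds its last target.

TASK

Two sealed sample pots have come out of the capping machine into its catch tray: stand both upright in the open tote on the small cam lift. Then swing the lift's cam lever up until the lift is at its highest point, with the lever standing straight up, and keep it there: the lever springs back when let go, so the program finishes with the gripper still holding the lever at the top. Leave the other things on the bench where they are.

Things in the scene. Friction and masses are not known exactly. Their poses are not given: they have to be found in the camera images.
- pot_a_mid (a point): Centre, half-way up, of one of two identical sealed sample pots: upright round white plastic jar with grey cap, 44 mm diameter, 55 mm tall, about 60 g. Stands in the catch tray. z axis points to the cap.
- pot_b_mid (a point): Centre, half-way up, of the other sample pot, the same as the first.
- catch_tray: Fixed capping machine with its catch tray. The origin is on the bench under the centre of the tray. Shallow steel tray, 190 mm along x by 260 mm along y, wall 4 mm thick and 18 mm high, floor 4 mm thick. The white machine (front face at x = +100 mm, 240 mm wide, 150 mm deep, 166 mm high in all) stands behind the tray; a short chute reaches out to x = +80 mm, 45 to 75 mm high, within 47 mm of the middle.
- tote_in (a point): Centre of the inner floor of the grey open tote, 4 mm above its underside. The tote is loose, 170 mm along x by 140 mm along y, 40 mm high outside, walls 4 mm thick; it sits on the lift plate inside an 8 mm high lip (about 5 mm play all round) and rises with it. Empty at the start; axes are those of the lift.
- plate_top (a point): Centre of the top face of the lift plate (186 by 156 mm), 101 mm above the bench when down and 123 mm at its highest. Moves straight up and down only. Axes as the lift.
- lift: Fixed cam lift. Origin on the bench under the centre of the lift; x points from the lever's resting side to the transfer ledge (a fixed plate at x = +110 to +220 mm, 123 mm high, rollers on it to 126 mm), y points to the side on which the lever is. Base 200 by 170 mm.
- lever (a joint): Angle of the lift's cam lever (rad). 0: resting on its stop, the lever lying level and pointing to the lift's -x. It grows as the handle rises and swings over towards +x; straight up is 1.571, where the lift is highest (22 mm up; lift = 22 mm x sin of the angle). Beyond that the plate sinks again; the far stop is at 1.95. A spring and the load drive it back to 0 when it is let go; it takes about 4 N at the handle to move it and to hold it at the top.
- lever_grip (a point): Point to grip on the lever's handle: a black round bar of 16 mm diameter that sticks out sideways along the lift's y axis (at every lever angle), 72 mm long, free from 32 mm on the inner side of this point (where the lever arm is) to 32 mm on the outer side. 100 mm from the shaft's axis. With the lever at rest it is 65 mm above the bench, at the top 165 mm. Its z axis turns with the lever.
- lever_shaft (a point): Fixed point on the axis of the lever's shaft, abreast of the grip point: 65 mm above the bench, at x = 0, y = +135 mm of the lift. The grip point moves round it in an upright plane (the lift's x-z plane) at 100 mm radius.
- dishes: Bystander: two stacked flat round closed dishes, 92 mm diameter, 27 mm high together; origin under the centre.
- tip_box: Bystander: blue box of pipette tips with white top, 120 x 85 x 59 mm; origin under the centre.
- holder: Bystander: small white plastic block, 90 x 24 x 22 mm; origin under the centre.
Things that resemble listed ones, but are neither listed nor needed, are in the scene too. Leave any blue look-alike of the part that bears pot_b_mid alone. There is more than one size of the part that bears tote_in; the job needs the larger.

How it is judged:
By the outcome, as a careful person would: the job done as asked, in the order asked, and still so for the second after the job is handed in, while the arm keeps its last pose, push and grip.
It also fails if it takes over 72 s, if anything falls off the work surface, if the arm or the gripper's body presses on something with over 40 N, if the wrist force passes 120 N, or if a joint passes its speed limit or range.

## Working session

There is one attempt and no reset: what is moved stays moved. The work goes in short steps, Python scripts to look and compute and a tool call to move; the robot and the scene stay as the last step left them, time stands still between calls to the robot, and variables do not carry over. Pictures are saved under pics/ and viewed, and the job is handed in when it is done.

Besides the shell and the picture viewer there is one more tool, called after "Request:" as a command line: name --argument value ..., lists and objects as JSON in quotes. send_rows: Moves the arm, as the interface text tells. Its arguments: {"type":"object","properties":{"moves":{"type":"array","items":{"type":"object","properties":{"xyz":{"type":"array","items":{"type":"number"}},"spin":{"type":"number"},"gripper":{"type":"number"}}}},"newtons":{"type":"number"}},"required":["moves"]}

```bash
ls; mkdir -p pics; cat > h.py <<'E'
import numpy as np, cv2
from workcell import manip
from scipy.spatial.transform import Rotation as R
def view(cam):
    m=manip.camera_model(cam)
    if 'view' in m: return np.array(m['intrinsics']),m['k1'],np.linalg.inv(np.array(m['view']))
    s=manip.state(); T=np.eye(4); T[:3,:3]=R.from_quat(s['tool_rot']).as_matrix(); T[:3,3]=s['eef_pos']
    return np.array(m['intrinsics']),m['k1'],T@np.array(m['hand_eye'])
def ray(cam,rc,V=None):
    K,k1,C=V or view(cam)
    d=np.array([k1,0,0,0,0.])
    p=cv2.undistortPoints(np.array([[[rc[1],rc[0]]]],float),K,d)[0,0]
    return C[:3,3],C[:3,:3]@np.array([p[0],p[1],1.])
def at_z(cam,rc,z,V=None):
    o,d=ray(cam,rc,V); return o+d*(z-o[2])/d[2]
def at_d(cam,rc,dep,V=None):
    o,d=ray(cam,rc,V); return o+d*dep
def proj(cam,p,V=None):
    K,k1,C=V or view(cam); q=np.linalg.inv(C)@np.r_[p,1]
    u=cv2.projectPoints(q[None,:3],np.zeros(3),np.zeros(3),K,np.array([k1,0,0,0,0.]))[0][0,0]
    return u[::-1]
def cloud(cam,dep,V=None):
    K,k1,C=V or view(cam)
    rr,cc=np.mgrid[:480,:640]
    p=cv2.undistortPoints(np.stack([cc,rr],-1).reshape(-1,1,2).astype(float),K,np.array([k1,0,0,0,0.]))[:,0]
    X=np.c_[p,np.ones(len(p))]*dep.reshape(-1,1)
    return (X@C[:3,:3].T+C[:3,3]).reshape(480,640,3)
def save(n,img): cv2.imwrite('pics/'+n,img[...,::-1])
E
python3 - <<'E'
from h import *
np.set_printoptions(precision=4,suppress=True)
for c in ['scene','top']:
    im,d=manip.snapshot(c); save(c+'0.png',im); np.save(c+'0.npy',d)
    for q in ['pot_a_mid','tote_in','plate_top','lever_grip','lever_shaft','lift','catch_tray','dishes','tip_box','holder']:
        for r in manip.landmark_of(c,q): 
            print(c,q,np.round(r['at']),round(r['score'],2))
print(manip.state())
E
```

```text
pics
scene tote_in [214. 296.] 0.8
scene tote_in [209. 403.] 0.59
scene plate_top [142. 409.] 0.2
scene lever_grip [165. 397.] 0.5
scene lever_grip [384. 125.] 0.28
scene lift [233. 397.] 0.57
scene catch_tray [358. 282.] 0.61
scene dishes [145. 414.] 0.94
scene dishes [164. 398.] 0.24
scene tip_box [172. 488.] 0.97
scene holder [385. 126.] 0.67
top pot_a_mid [196. 472.] 0.81
top tote_in [292. 328.] 0.92
top tote_in [199. 269.] 0.88
top plate_top [200. 269.] 0.55
top lever_grip [244. 219.] 0.91
top lever_shaft [211. 217.] 0.66
top catch_tray [200. 438.] 0.73
top dishes [269. 177.] 0.57
top dishes [202. 436.] 0.46
top tip_box [191. 153.] 0.65
top holder [275. 557.] 0.72
{'clock': 1.1, 'qpos': array([ 1.03  ,  0.342 ,  1.5241, -0.    ,  1.2754, -0.146 ]), 'joint_vel': array([-0.0016,  0.0002, -0.001 , -0.0002, -0.0019, -0.    ]), 'effort': array([  0.    , -43.3567, -24.6275,  -0.    ,   0.0003,   0.    ]), 'eef_pos': array([0.2019, 0.4846, 0.4047]), 'tool_rot': array([0.1961, 0.9806, 0.    , 0.    ]), 'wrist_force': array([ 0.1275, -0.7749, -0.7214]), 'moment': array([ 0.0023,  0.0035, -0.0261]), 'width': 0.08535433758694692}
```

View pics/scene0.png

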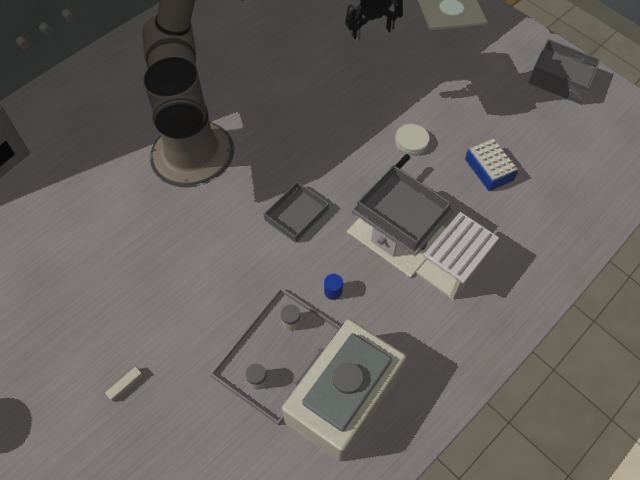

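View pics/top0.png

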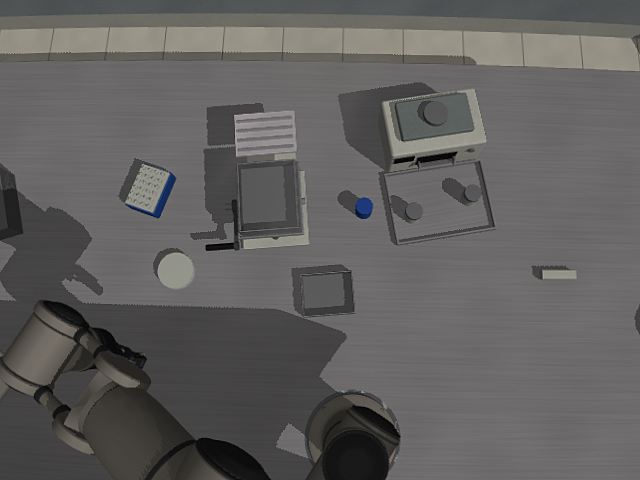

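```bash
python3 - <<'E'
from h import *
np.set_printoptions(precision=4,suppress=True)
im=cv2.imread('pics/top0.png')
d=np.load('top0.npy'); P=cloud('top',d); np.save('Ptop.npy',P)
Ps=cloud('scene',np.load('scene0.npy'))
def seg(P,lo,hi,z0,z1):
    m=np.all((P[...,:2]>lo)&(P[...,:2]<hi),-1)&(P[...,2]>z0)&(P[...,2]<z1); return P[m]
# pot rough
for n,P_,rcs in [('top',P,[(210,413),(194,472),(208,363),(199,269),(246,222),(270,240),(292,328)]),('scene',Ps,[(314,290),(373,256),(281,333),(205,403),(160,403)])]:
    for rc in rcs: print(n,rc,P_[rc])
for n,P_ in (('top',P),('scene',Ps)):
  for rc in [P[210,413],P[194,472]]:
    s=seg(P_,rc[:2]-.04,rc[:2]+.04,.05,.075); 
    c,r=cv2.minEnclosingCircle(s[:,:2].astype(np.float32)); print('pot',n,c,r,len(s),np.median(s[:,2]))
  s=seg(P_,[.35,.05],[.8,.45],.128,.16); print('tote rim',n,cv2.minAreaRect(s[:,:2].astype(np.float32)),np.median(s[:,2]),len(s))
  g=P[246,222]
  s=seg(P_,[g[0]-.02,g[1]-.05],[g[0]+.02,g[1]+.05],.05,.09); print('bar',n,cv2.minAreaRect(s[:,:2].astype(np.float32)),len(s),s[:,2].max())
big=cv2.resize(im[150:270,180:340],None,fx=5,fy=5,interpolation=cv2.INTER_CUBIC); cv2.imwrite('pics/c1.png',big)
big=cv2.resize(im[140:260,345:505],None,fx=5,fy=5,interpolation=cv2.INTER_CUBIC); cv2.imwrite('pics/c2.png',big)
E
```

```text
top (210, 413) [ 0.5588 -0.1377  0.0589]
top (194, 472) [ 0.6028 -0.2859  0.0622]
top (208, 363) [ 0.5624 -0.0131  0.054 ]
top (199, 269) [0.5669 0.2165 0.1038]
top (246, 222) [0.4536 0.3298 0.0766]
top (270, 240) [0.4062 0.2969 0.0017]
top (292, 328) [0.355  0.0702 0.0046]
scene (314, 290) [ 0.5628 -0.1468  0.0604]
scene (373, 256) [ 0.6127 -0.2922  0.0608]
scene (281, 333) [ 0.571  -0.02    0.0594]
scene (205, 403) [0.5599 0.2242 0.1053]
scene (160, 403) [0.4548 0.3472 0.0694]
pot top (0.5580847859382629, -0.13919076323509216) 0.02247144654393196 249 0.05797537780948492
pot top (0.6091929078102112, -0.28879666328430176) 0.023296216502785683 248 0.057754984235130924
tote rim top ((0.6275290250778198, 0.22144488990306854), (0.2936776876449585, 0.1458260416984558), 6.622690677642822) 0.13808528491503969 760
bar top ((0.45221519470214844, 0.33141350746154785), (0.025898166000843048, 0.082314133644104), 11.782508850097656) 238 0.08041675198645759
pot scene (0.5592583417892456, -0.14463962614536285) 0.023086577653884888 297 0.0591572230347408
pot scene (0.6110067367553711, -0.2928953468799591) 0.02269168756902218 320 0.059061150524231554
tote rim scene ((0.6343608498573303, 0.21779178082942963), (0.3028382658958435, 0.14610712230205536), 5.456507682800293) 0.1363942626631488 968
bar scene ((0.4567708969116211, 0.3449556827545166), (0.017425527796149254, 0.050837405025959015), 1.8881484270095825) 107 0.07924679948059388
```

View pics/c1.png

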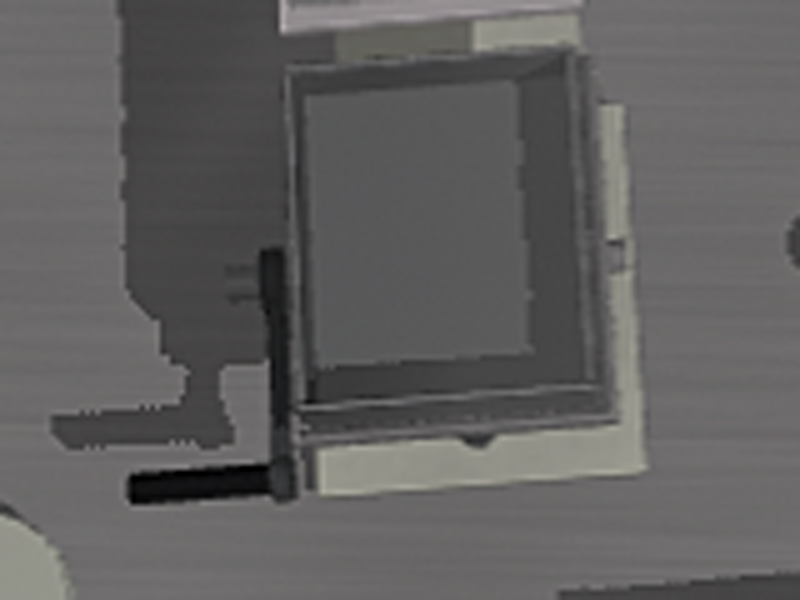

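View pics/c2.png

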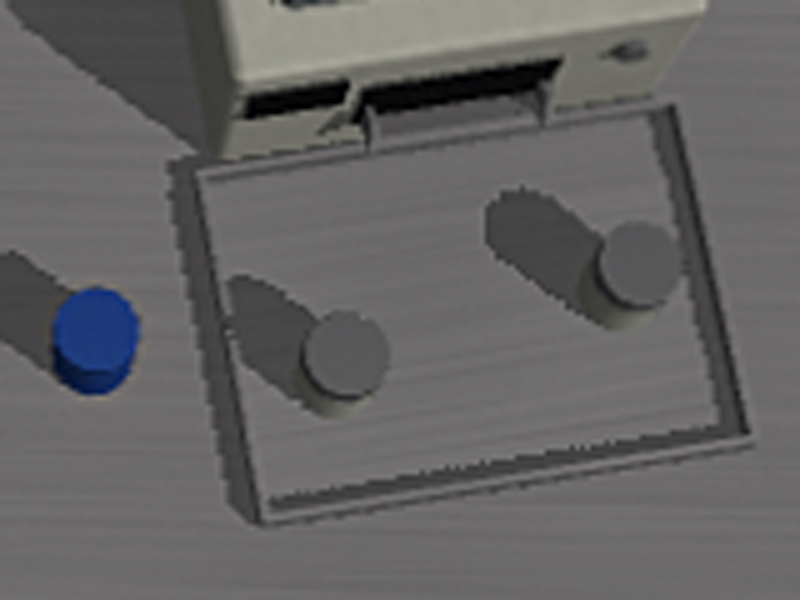

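```bash
python3 - <<'E'
from h import *
np.set_printoptions(precision=4,suppress=True)
P=np.load('Ptop.npy'); Ps=cloud('scene',np.load('scene0.npy'))
for P_ in (P,Ps):
    m=(P_[...,0]>.44)&(P_[...,0]<.665)&(P_[...,1]>.1)&(P_[...,1]<.32)&(P_[...,2]>.133)&(P_[...,2]<.15)
    s=P_[m]; print('rim',cv2.minAreaRect(s[:,:2].astype(np.float32)),len(s),s.min(0),s.max(0))
    m=(P_[...,0]>.64)&(P_[...,0]<.85)&(P_[...,1]>.1)&(P_[...,1]<.35)&(P_[...,2]>.115)&(P_[...,2]<.13)
    s=P_[m]; print('ledge',cv2.minAreaRect(s[:,:2].astype(np.float32)),len(s))
    m=(P_[...,0]>.40)&(P_[...,0]<.50)&(P_[...,1]>.25)&(P_[...,1]<.40)&(P_[...,2]>.055)&(P_[...,2]<.085)
    s=P_[m]; print('bar',cv2.minAreaRect(s[:,:2].astype(np.float32)),len(s))
print('grip',at_z('top',(244,219),.073),'shaft',at_z('top',(211,217),.065),'tote',at_z('top',(199,269),.105),at_z('scene',(209,403),.105),'gripS',at_z('scene',(165,397),.073))
s=manip.state(); print(R.from_quat(s['tool_rot']).as_matrix())
print(manip.camera_model('wrist'))
E
```

```text
rim ((0.5674185752868652, 0.21631653606891632), (0.1739332675933838, 0.14088808000087738), 5.362967014312744) 550 [0.4747 0.1402 0.133 ] [0.6579 0.2925 0.1467]
ledge ((0.7124378681182861, 0.23185515403747559), (0.14980453252792358, 0.1535167247056961), 3.78503155708313) 2665
bar ((0.4705001711845398, 0.3333883583545685), (0.05416195094585419, 0.08207877725362778), 4.022254467010498) 283
rim ((0.569358229637146, 0.21183276176452637), (0.1733209192752838, 0.1457047164440155), 5.900603294372559) 644 [0.4782 0.1314 0.133 ] [0.661  0.2906 0.1471]
ledge ((0.7106032371520996, 0.2274007648229599), (0.15509162843227386, 0.15530064702033997), 5.750915050506592) 2853
bar ((0.4567708969116211, 0.3449556827545166), (0.017425527796149254, 0.050837405025959015), 1.8881484270095825) 107
grip [0.4591 0.3384 0.073 ] shaft [0.5443 0.3511 0.065 ] tote [0.5666 0.2163 0.105 ] [0.5674 0.216  0.105 ] gripS [0.4564 0.3219 0.073 ]
[[-0.9231  0.3846  0.0001]
 [ 0.3846  0.9231  0.    ]
 [-0.      0.0001 -1.    ]]
{'intrinsics': array([[341.1085,   0.    , 323.9897],
       [  0.    , 341.1085, 240.5342],
       [  0.    ,   0.    ,   1.    ]]), 'k1': -0.05910105409730402, 'hand_eye': array([[-0.0002, -0.9495, -0.3138,  0.0811],
       [ 1.    ,  0.0004, -0.0018, -0.0002],
       [ 0.0018, -0.3138,  0.9495,  0.0316],
       [ 0.    ,  0.    ,  0.    ,  1.    ]])}
```

Request:
send_rows --moves '[{"xyz":[-593,-441,0],"spin":62,"gripper":1},{"xyz":[-593,-441,0],"spin":62,"gripper":1},{"xyz":[-593,-441,0],"spin":62,"gripper":1},{"xyz":[-593,-441,0],"spin":62,"gripper":1},{"xyz":[-593,-441,0],"spin":62,"gripper":1},{"xyz":[-593,-441,0],"spin":62,"gripper":1},{"xyz":[-593,-441,0],"spin":62,"gripper":1},{"xyz":[-593,-441,0],"spin":62,"gripper":1}]'

```text
clock: 1.77
eef_pos: [0.3728, 0.1963, 0.405]
tool_rot: [0.645, 0.765, 0.0, 0.0]
wrist_force: [-0.0, 1.4, 0.4]
width: 0.0854
```

```bash
cat >> h.py <<'E'
def go(p,yaw=5.5):
    s=manip.state(); M=R.from_quat(s['tool_rot']).as_matrix()
    y=np.degrees(np.arctan2(M[1,1],M[0,1]))
    print('shift',np.round(1000*M.T@(np.array(p)-s['eef_pos']),1),'spin',round(y-yaw,2),'from',np.round(s['eef_pos'],4),'q',np.round(s['qpos'],2),'F',np.round(s['wrist_force'],1),'w',round(s['width'],4),'t',s['clock'])
E
python3 -c "
from h import *
go([.58,-.16,.40])"
```

```text
shift [-386.2  144.     5. ] spin 4.24 from [0.3728 0.1963 0.405 ] q [0.3  0.15 1.78 0.   1.21 0.13] F [-0.   1.4  0.4] w 0.0854 t 1.7667
```

Request:
send_rows --moves '[{"xyz":[-386,144,5],"spin":4.2,"gripper":1},{"xyz":[-386,144,5],"spin":4.2,"gripper":1},{"xyz":[-386,144,5],"spin":4.2,"gripper":1},{"xyz":[-386,144,5],"spin":4.2,"gripper":1},{"xyz":[-386,144,5],"spin":4.2,"gripper":1},{"xyz":[-386,144,5],"spin":4.2,"gripper":1},{"xyz":[-386,144,5],"spin":4.2,"gripper":1},{"xyz":[-386,144,5],"spin":4.2,"gripper":1}]'

```text
clock: 2.43
eef_pos: [0.5402, -0.0923, 0.401]
tool_rot: [0.672, 0.74, 0.001, 0.0]
wrist_force: [1.9, 1.0, 0.7]
width: 0.0855
```

Request:
send_rows --moves '[{"xyz":[-79,30,0],"spin":0,"gripper":1},{"xyz":[-79,30,0],"spin":0,"gripper":1},{"xyz":[-79,30,0],"spin":0,"gripper":1},{"xyz":[-79,30,0],"spin":0,"gripper":1}]'

```text
clock: 2.77
eef_pos: [0.5781, -0.1704, 0.3999]
tool_rot: [0.673, 0.739, 0.0, -0.0]
wrist_force: [0.2, 0.7, -0.2]
width: 0.0851
```

```bash
cat > wl.py <<'E'
from h import *
import sys
V=view('wrist'); im,d=manip.snapshot('wrist'); n=sys.argv[1]; save(n+'.png',im); np.savez(n,d=d,K=V[0],k=V[1],C=V[2]); P=cloud('wrist',d,V); np.save(n+'P.npy',P)
E
python3 wl.py w1; python3 - <<'E'
from h import *
V=view('wrist'); P=np.load('w1P.npy')
go([.5587,-.142,.2]);go([.61,-.291,.2])
for q in [(.5587,-.142),(.61,-.291)]:
    print(proj('wrist',[*q,.059],V))
    q=np.array(q); m=(np.linalg.norm(P[...,:2]-q,axis=-1)<.04)&(P[...,2]>.052)&(P[...,2]<.07)
    s=P[m]; print(cv2.minEnclosingCircle(s[:,:2].astype(np.float32)),np.median(s,0),len(s))
for r in manip.landmark_of('wrist','pot_a_mid'): print(r['at'],r['score'],at_z('wrist',r['at'],.0315,V))
E
```

```text
shift [ 28.1 -16.3 200.3] spin -0.07 from [ 0.5777 -0.1687  0.4002] q [-0.41  0.49  1.31  0.    1.35 -0.51] F [ 0.4 -0.2 -0.7] w 0.0852 t 2.8167
shift [-125.1   20.6  200.1] spin -0.07 from [ 0.5777 -0.1687  0.4002] q [-0.41  0.49  1.31  0.    1.35 -0.51] F [ 0.4 -0.2 -0.7] w 0.0852 t 2.8167
[188.31678514 306.94602639]
((0.5569658875465393, -0.14319032430648804), 0.022053031250834465) [ 0.55690491 -0.14258023  0.05821471] 1751
[333.13264525 344.31105104]
((0.6065843105316162, -0.2916148602962494), 0.021943796426057816) [ 0.60638243 -0.2892391   0.05842861] 1203
[319.5, 342.3] 0.8 [ 0.60925646 -0.29130153  0.0315    ]
```

View pics/w1.png

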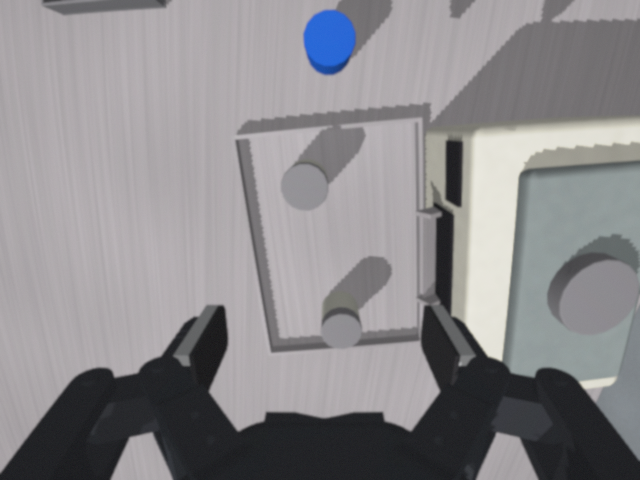

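Request:
send_rows --moves '[{"xyz":[27,-18,40],"spin":0,"gripper":1},{"xyz":[27,-18,80],"spin":0,"gripper":1},{"xyz":[27,-18,115],"spin":0,"gripper":1},{"xyz":[27,-18,150],"spin":0,"gripper":1},{"xyz":[27,-18,175],"spin":0,"gripper":1},{"xyz":[27,-18,190],"spin":0,"gripper":1},{"xyz":[27,-18,200],"spin":0,"gripper":1},{"xyz":[27,-18,200],"spin":0,"gripper":1}]'

```text
clock: 3.53
eef_pos: [0.5562, -0.1406, 0.1993]
tool_rot: [0.672, 0.741, 0.0, -0.002]
wrist_force: [-0.0, 0.6, -0.4]
width: 0.0855
```

Request:
send_rows --moves '[{"xyz":[0,0,0],"spin":0,"gripper":0.0},{"xyz":[0,0,0],"spin":0,"gripper":-0.2},{"xyz":[0,0,0],"spin":0,"gripper":-0.2},{"xyz":[0,0,0],"spin":0,"gripper":-0.2},{"xyz":[0,0,0],"spin":0,"gripper":-0.2},{"xyz":[0,0,0],"spin":0,"gripper":-0.2}]' --newtons 30

```text
clock: 4.03
eef_pos: [0.5566, -0.1407, 0.2008]
tool_rot: [0.672, 0.741, 0.001, -0.001]
wrist_force: [-1.3, 0.9, 5.9]
width: 0.0433
```

```bash
python3 wl.py w2; python3 -c "
from h import *
go([.557,-.143,.2])"
```

```text
shift [-2.4  0.2  0.8] spin 0.1 from [ 0.5566 -0.1406  0.2008] q [-0.38  0.66  1.62  0.    0.87 -0.48] F [-0.1  2.5  7.3] w 0.0432 t 4.0833
```

View pics/w2.png

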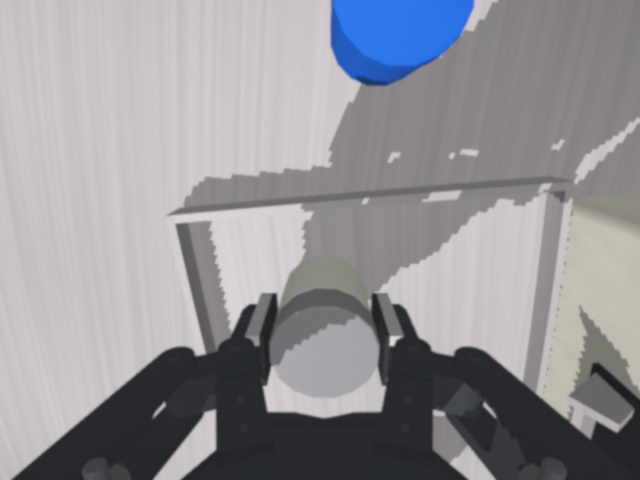

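Request:
send_rows --moves '[{"xyz":[0,0,-20],"spin":0,"gripper":-0.2},{"xyz":[0,0,-60],"spin":0,"gripper":-0.2},{"xyz":[0,0,-100],"spin":0,"gripper":-0.2},{"xyz":[15,0,-135],"spin":0,"gripper":-0.2},{"xyz":[45,3,-160],"spin":0,"gripper":-0.2},{"xyz":[80,5,-180],"spin":0,"gripper":-0.2},{"xyz":[120,5,-190],"spin":0,"gripper":-0.2},{"xyz":[160,6,-190],"spin":0,"gripper":-0.2}]'

```text
clock: 4.75
eef_pos: [0.5469, 0.0199, 0.3947]
tool_rot: [0.672, 0.74, 0.002, 0.002]
wrist_force: [1.0, 1.1, -2.0]
width: 0.043
```

```bash
python3 -c "
from h import *
go([.5643,.2478,.39])"
```

```text
shift [225.2  39.2   5.1] spin 0.02 from [0.5469 0.0199 0.3947] q [-0.1   0.39  1.48  0.    1.27 -0.2 ] F [ 1.   1.1 -2. ] w 0.043 t 4.75
```

Request:
send_rows --moves '[{"xyz":[40,6,0],"spin":0,"gripper":-0.2},{"xyz":[80,13,0],"spin":0,"gripper":-0.2},{"xyz":[120,20,0],"spin":0,"gripper":-0.2},{"xyz":[158,27,2],"spin":0,"gripper":-0.2},{"xyz":[190,33,4],"spin":0,"gripper":-0.2},{"xyz":[212,37,5],"spin":0,"gripper":-0.2},{"xyz":[225,39,5],"spin":0,"gripper":-0.2},{"xyz":[225,39,5],"spin":0,"gripper":-0.2}]'

```text
clock: 5.42
eef_pos: [0.5637, 0.2498, 0.3899]
tool_rot: [0.671, 0.741, 0.003, 0.001]
wrist_force: [0.4, -0.7, 0.0]
width: 0.0433
```

```bash
python3 wl.py w3; python3 - <<'E'
from h import *
V=view('wrist')
P=np.load('w3P.npy')
m=(P[...,0]>.44)&(P[...,0]<.665)&(P[...,1]>.1)&(P[...,1]<.32)&(P[...,2]>.133)&(P[...,2]<.15)
s=P[m]; print('rim',cv2.minAreaRect(s[:,:2].astype(np.float32)),len(s),s.min(0),s.max(0))
for r in manip.landmark_of('wrist','tote_in'): print(r['at'],r['score'],at_z('wrist',r['at'],.105,V))
go([.5643,.2478,.303])
E
```

```text
rim ((0.5657228827476501, 0.21467718482017517), (0.17060083150863647, 0.14023572206497192), 5.700419902801514) 4417 [0.47415635 0.14084413 0.13300285] [0.65425152 0.29253652 0.14231186]
[337.4, 135.3] 0.75 [0.40762834 0.13892156 0.105     ]
shift [ 0.6 -0.2 87.1] spin 0.03 from [0.5641 0.2471 0.3901] q [ 0.29  0.52  1.28 -0.    1.33  0.19] F [-0.8 -0.4 -0.7] w 0.0432 t 5.5167
```

View pics/w3.png

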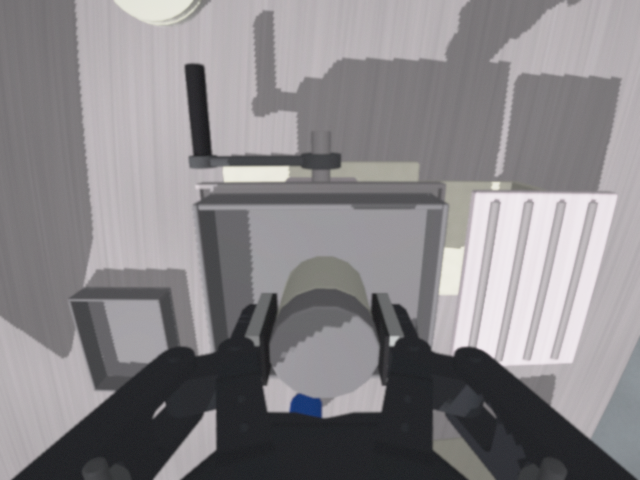

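Request:
send_rows --moves '[{"xyz":[0,0,30],"spin":0,"gripper":-0.2},{"xyz":[0,0,55],"spin":0,"gripper":-0.2},{"xyz":[0,0,72],"spin":0,"gripper":-0.2},{"xyz":[0,0,82],"spin":0,"gripper":-0.2},{"xyz":[0,0,87],"spin":0,"gripper":-0.2},{"xyz":[0,0,87],"spin":0,"gripper":-0.2}]'

```text
clock: 6.02
eef_pos: [0.5648, 0.246, 0.303]
tool_rot: [0.673, 0.74, 0.002, 0.002]
wrist_force: [0.4, -0.1, -0.5]
width: 0.0431
```

Request:
send_rows --moves '[{"xyz":[0,0,0],"spin":0,"gripper":-0.2},{"xyz":[0,0,0],"spin":0,"gripper":0.2},{"xyz":[0,0,0],"spin":0,"gripper":0.6},{"xyz":[0,0,0],"spin":0,"gripper":0.8},{"xyz":[0,0,0],"spin":0,"gripper":0.8},{"xyz":[0,0,-20],"spin":0,"gripper":0.8},{"xyz":[0,0,-55],"spin":0,"gripper":0.8},{"xyz":[0,0,-90],"spin":0,"gripper":1}]'

```text
clock: 6.68
eef_pos: [0.5641, 0.2461, 0.3931]
tool_rot: [0.673, 0.74, 0.001, 0.001]
wrist_force: [1.0, 0.4, 1.1]
width: 0.0853
```

```bash
python3 wl.py w4; python3 - <<'E'
from h import *
V=view('wrist')
P=np.load('w4P.npy')
m=(P[...,0]>.48)&(P[...,0]<.64)&(P[...,1]>.15)&(P[...,1]<.29)&(P[...,2]>.152)&(P[...,2]<.17)
s=P[m]; print('pot',cv2.minEnclosingCircle(s[:,:2].astype(np.float32)),len(s),np.median(s,0))
go([.608,-.2915,.39])
E
```

```text
pot ((0.5660580992698669, 0.24243652820587158), 0.02201020158827305) 3408 [0.56611521 0.24421885 0.15918667]
shift [-539.6   -8.7   11.1] spin -0.03 from [0.565  0.2464 0.4023] q [ 0.29  0.51  1.26 -0.    1.35  0.19] F [2.  0.6 6.7] w 0.0857 t 6.7333
```

View pics/w4.png

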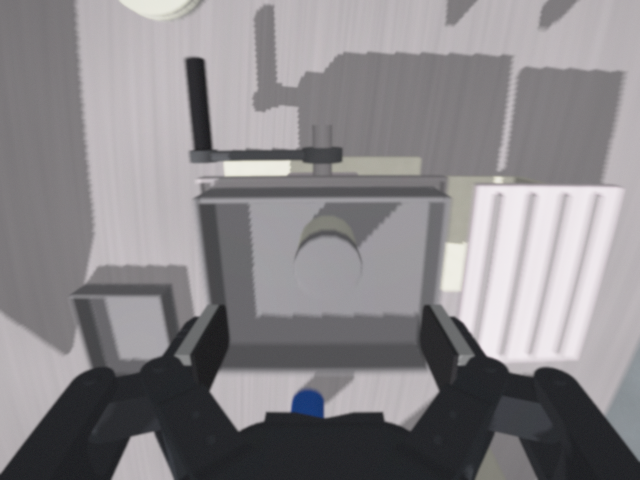

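Request:
send_rows --moves '[{"xyz":[-40,0,0],"spin":0,"gripper":1},{"xyz":[-80,-1,0],"spin":0,"gripper":1},{"xyz":[-120,-2,0],"spin":0,"gripper":1},{"xyz":[-160,-2,0],"spin":0,"gripper":1},{"xyz":[-200,-3,0],"spin":0,"gripper":1},{"xyz":[-240,-4,0],"spin":0,"gripper":1},{"xyz":[-280,-5,0],"spin":0,"gripper":1},{"xyz":[-320,-5,0],"spin":0,"gripper":1}]'

```text
clock: 7.4
eef_pos: [0.5902, -0.0744, 0.4019]
tool_rot: [0.672, 0.74, 0.007, 0.005]
wrist_force: [1.2, -0.1, 0.5]
width: 0.0853
```

```bash
python3 -c "
from h import *
go([.608,-.2915,.38])"
```

```text
shift [-217.9   -3.5   21.4] spin -0.01 from [ 0.5902 -0.0744  0.4019] q [-0.26  0.47  1.33  0.01  1.32 -0.35] F [ 1.2 -0.1  0.5] w 0.0853 t 7.4
```

Request:
send_rows --moves '[{"xyz":[-40,0,0],"spin":0,"gripper":1},{"xyz":[-80,-1,0],"spin":0,"gripper":1},{"xyz":[-120,-2,3],"spin":0,"gripper":1},{"xyz":[-155,-3,8],"spin":0,"gripper":1},{"xyz":[-185,-3,15],"spin":0,"gripper":1},{"xyz":[-207,-3,20],"spin":0,"gripper":1},{"xyz":[-218,-3,21],"spin":0,"gripper":1},{"xyz":[-218,-3,21],"spin":0,"gripper":1}]'

```text
clock: 8.07
eef_pos: [0.6082, -0.2937, 0.3795]
tool_rot: [0.673, 0.739, 0.007, 0.005]
wrist_force: [-0.9, -0.4, 0.0]
width: 0.0852
```

```bash
python3 wl.py w5; python3 - <<'E'
from h import *
P=np.load('w5P.npy')
m=(abs(P[...,0]-.608)<.05)&(abs(P[...,1]+.2915)<.05)&(P[...,2]>.052)&(P[...,2]<.07)
s=P[m]; c=cv2.minEnclosingCircle(s[:,:2].astype(np.float32));print(c,len(s),np.median(s,0))
go([*c[0],.2])
E
```

```text
((0.6064897775650024, -0.2918512225151062), 0.022087926045060158) 1838 [ 0.60680232 -0.29087241  0.05827839]
shift [-1.000e-01 -4.900e+00  1.801e+02] spin -0.08 from [ 0.6084 -0.292   0.3801] q [-0.56  0.64  1.1   0.01  1.39 -0.66] F [-0.3  0.3 -0.6] w 0.0854 t 8.1167
```

View pics/w5.png

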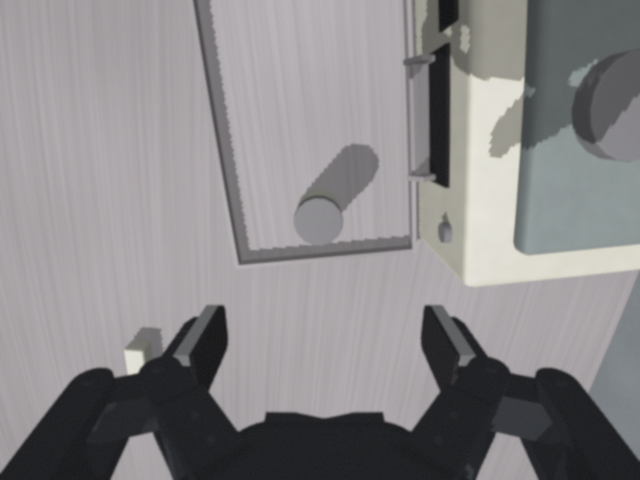

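Request:
send_rows --moves '[{"xyz":[0,-7,40],"spin":0,"gripper":1},{"xyz":[0,-7,80],"spin":0,"gripper":1},{"xyz":[0,-7,115],"spin":0,"gripper":1},{"xyz":[0,-7,145],"spin":0,"gripper":1},{"xyz":[0,-7,165],"spin":0,"gripper":1},{"xyz":[0,-7,176],"spin":0,"gripper":1},{"xyz":[0,-7,180],"spin":0,"gripper":1},{"xyz":[0,-7,180],"spin":0,"gripper":1}]'

```text
clock: 8.78
eef_pos: [0.6049, -0.2908, 0.2003]
tool_rot: [0.672, 0.74, 0.007, 0.005]
wrist_force: [0.3, -0.1, 0.9]
width: 0.0853
```

Request:
send_rows --moves '[{"xyz":[0,0,0],"spin":0,"gripper":0.0},{"xyz":[0,0,0],"spin":0,"gripper":-0.2},{"xyz":[0,0,0],"spin":0,"gripper":-0.2},{"xyz":[0,0,0],"spin":0,"gripper":-0.2},{"xyz":[0,0,0],"spin":0,"gripper":-0.2},{"xyz":[0,0,0],"spin":0,"gripper":-0.2}]'

```text
clock: 9.28
eef_pos: [0.6052, -0.291, 0.2021]
tool_rot: [0.672, 0.74, 0.007, 0.006]
wrist_force: [-1.3, 0.8, 6.5]
width: 0.043
```

```bash
python3 -c "
from h import *
go([.607,-.292,.4]); print(R.from_quat(manip.state()['tool_rot']).as_matrix())"
```

```text
shift [  -0.9    5.5 -197.8] spin -0.02 from [ 0.6052 -0.291   0.2021] q [-0.56  0.8   1.31  0.01  1.02 -0.67] F [-1.3  0.8  6.5] w 0.043 t 9.2833
[[-0.09560603  0.99524188  0.01879085]
 [ 0.99541858  0.09556705  0.00296372]
 [ 0.00115383  0.01898811 -0.99981904]]
```

Request:
send_rows --moves '[{"xyz":[0,0,-20],"spin":0,"gripper":-0.2},{"xyz":[0,1,-60],"spin":0,"gripper":-0.2},{"xyz":[0,2,-100],"spin":0,"gripper":-0.2},{"xyz":[15,3,-135],"spin":0,"gripper":-0.2},{"xyz":[45,4,-160],"spin":0,"gripper":-0.2},{"xyz":[80,4,-180],"spin":0,"gripper":-0.2},{"xyz":[120,4,-190],"spin":0,"gripper":-0.2},{"xyz":[160,4,-190],"spin":0,"gripper":-0.2}]'

```text
clock: 9.95
eef_pos: [0.59, -0.131, 0.3959]
tool_rot: [0.673, 0.74, 0.009, 0.009]
wrist_force: [1.8, 0.9, -0.4]
width: 0.0431
```

```bash
python3 -c "
from h import *
go([.569,.181,.39])"
```

```text
shift [312.6   8.4   5.7] spin -0.09 from [ 0.59   -0.131   0.3959] q [-0.35  0.49  1.32  0.01  1.31 -0.44] F [ 1.8  0.9 -0.4] w 0.0431 t 9.95
```

Request:
send_rows --moves '[{"xyz":[41,0,0],"spin":0,"gripper":-0.2},{"xyz":[82,1,0],"spin":0,"gripper":-0.2},{"xyz":[123,2,0],"spin":0,"gripper":-0.2},{"xyz":[164,3,2],"spin":0,"gripper":-0.2},{"xyz":[205,4,4],"spin":0,"gripper":-0.2},{"xyz":[245,4,5],"spin":0,"gripper":-0.2},{"xyz":[280,5,5],"spin":0,"gripper":-0.2},{"xyz":[300,5,5],"spin":0,"gripper":-0.2}]'

```text
clock: 10.62
eef_pos: [0.5659, 0.1717, 0.3908]
tool_rot: [0.672, 0.74, 0.009, 0.008]
wrist_force: [-0.8, 0.5, -1.2]
width: 0.043
```

```bash
python3 wl.py w6;python3 - <<'E'
from h import *
P=np.load('w6P.npy')
m=(P[...,0]>.44)&(P[...,0]<.665)&(P[...,1]>.1)&(P[...,1]<.32)&(P[...,2]>.133)&(P[...,2]<.15)
s=P[m]; print('rim',cv2.minAreaRect(s[:,:2].astype(np.float32)),len(s),s.min(0),s.max(0))
go([.566,.181,.304]); M=R.from_quat(manip.state()['tool_rot']).as_matrix(); print(M[:,2], manip.state()['eef_pos']+.16*M[:,2])
E
```

```text
rim ((0.5656420588493347, 0.2143210470676422), (0.17072808742523193, 0.1405891478061676), 5.698719501495361) 7290 [0.47395485 0.13667174 0.13300338] [0.65685698 0.29227434 0.14289884]
shift [ 7.1 -1.  86.8] spin 0.15 from [0.5655 0.1737 0.3908] q [ 0.17  0.47  1.37 -0.    1.28  0.07] F [-1.9  1.5 -0.6] w 0.0431 t 10.6667
[ 0.02465137  0.0036199  -0.99968955] [0.56947    0.17427627 0.23085272]
```

View pics/w6.png

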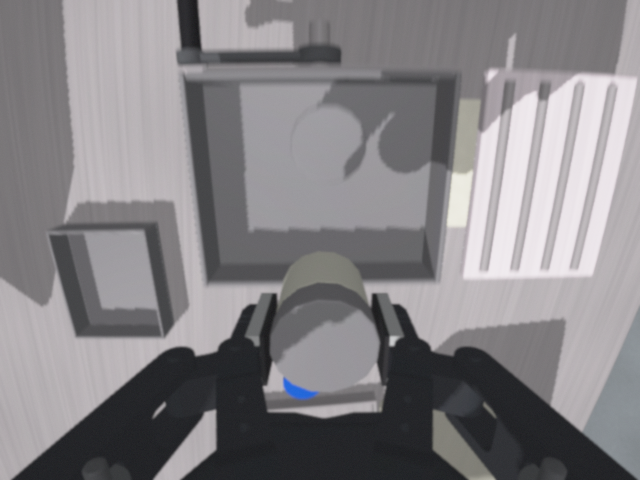

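Request:
send_rows --moves '[{"xyz":[7,-1,30],"spin":0,"gripper":-0.2},{"xyz":[7,-1,55],"spin":0,"gripper":-0.2},{"xyz":[7,-1,72],"spin":0,"gripper":-0.2},{"xyz":[7,-1,82],"spin":0,"gripper":-0.2},{"xyz":[7,-1,87],"spin":0,"gripper":-0.2},{"xyz":[7,-1,87],"spin":0,"gripper":-0.2}]'

```text
clock: 11.17
eef_pos: [0.5661, 0.1805, 0.3041]
tool_rot: [0.672, 0.741, 0.009, 0.008]
wrist_force: [-0.3, -0.5, -0.2]
width: 0.0427
```

Request:
send_rows --moves '[{"xyz":[0,0,0],"spin":0,"gripper":-0.2},{"xyz":[0,0,0],"spin":0,"gripper":0.2},{"xyz":[0,0,0],"spin":0,"gripper":0.6},{"xyz":[0,0,0],"spin":0,"gripper":0.8},{"xyz":[0,0,0],"spin":0,"gripper":0.8},{"xyz":[0,0,-20],"spin":0,"gripper":0.8},{"xyz":[0,0,-55],"spin":0,"gripper":0.8},{"xyz":[0,0,-95],"spin":0,"gripper":1}]'

```text
clock: 11.83
eef_pos: [0.5634, 0.1801, 0.3982]
tool_rot: [0.672, 0.741, 0.008, 0.006]
wrist_force: [1.5, 0.4, -0.5]
width: 0.0848
```

```bash
python3 wl.py w7; python3 - <<'E'
from h import *
P=np.load('w7P.npy')
for a,b in ((.15,.208),(.218,.29)):
    m=(P[...,0]>.48)&(P[...,0]<.64)&(P[...,1]>a)&(P[...,1]<b)&(P[...,2]>.152)&(P[...,2]<.17)
    s=P[m]; print('pot',cv2.minEnclosingCircle(s[:,:2].astype(np.float32)),len(s),np.median(s,0))
go([.5,.25,.39]); M=R.from_quat(manip.state()['tool_rot']).as_matrix(); print(M[:,2])
E
```

```text
pot ((0.5704637765884399, 0.17961230874061584), 0.022112835198640823) 3289 [0.57011914 0.18137515 0.15916081]
pot ((0.5664507746696472, 0.24203519523143768), 0.021893154829740524) 4051 [0.56630528 0.24284516 0.15907066]
shift [ 75.5 -57.9  16.8] spin 0.12 from [0.5644 0.1804 0.4087] q [ 0.18  0.45  1.34 -0.    1.31  0.08] F [ 2.5 -0.3  7. ] w 0.0857 t 11.8833
[ 0.03600195  0.00572522 -0.99933532]
```

View pics/w7.png

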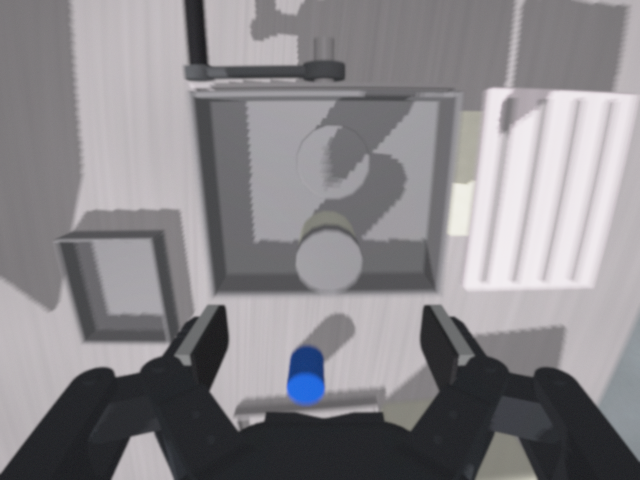

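```bash
python3 - <<'E'
from h import *
P=np.load('w4P.npy'); P3=np.load('w3P.npy')
for P_ in (P3,P):
    m=(P_[...,0]>.40)&(P_[...,0]<.50)&(P_[...,1]>.28)&(P_[...,1]<.42)&(P_[...,2]>.06)&(P_[...,2]<.085)
    s=P_[m]; a=s[s[:,0]<.475]; 
    for y0 in np.arange(.29,.40,.01):
        t=a[(a[:,1]>=y0)&(a[:,1]<y0+.01)]
        if len(t): print(round(y0,2),len(t),t.min(0).round(4),t.max(0).round(4))
    print(cv2.minAreaRect(a[a[:,1]>.318][:,:2].astype(np.float32)))
    m=(P_[...,0]>.50)&(P_[...,0]<.60)&(P_[...,1]>.29)&(P_[...,1]<.42)&(P_[...,2]>.03)&(P_[...,2]<.1)
    s=P_[m]; print('shaft region',s.min(0),s.max(0)); t=s[s[:,1]>.325]; print(t.min(0),t.max(0),len(t))
for n in ('w7',):
    z=np.load('w7.npz'); V=(z['K'],float(z['k']),z['C'])
    r=[(q,[(np.round(x['at']),round(x['score'],2),at_z('wrist',x['at'],.065,V).round(4)) for x in manip.landmark_of('wrist',q)]) for q in('lever_grip','lift')]; print(r)
go([.455,.34,.35]); print(R.from_quat(manip.state()['tool_rot']).as_matrix())
E
```

```text
0.29 398 [0.4461 0.29   0.0649] [0.475  0.3    0.0775]
0.3 264 [0.4484 0.3    0.0606] [0.475  0.31   0.0734]
0.31 244 [0.4479 0.31   0.0618] [0.4634 0.3199 0.0738]
0.32 249 [0.4468 0.32   0.0602] [0.4624 0.33   0.0742]
0.33 259 [0.4457 0.33   0.0606] [0.4615 0.3399 0.0737]
0.34 276 [0.4451 0.34   0.0615] [0.4608 0.35   0.0735]
0.35 272 [0.4436 0.35   0.0631] [0.4598 0.36   0.0734]
0.36 279 [0.443  0.36   0.0612] [0.458  0.3698 0.0738]
0.37 4 [0.4537 0.3701 0.0661] [0.4573 0.3705 0.0695]
((0.4528498351573944, 0.3439975380897522), (0.01611091010272503, 0.052283480763435364), 5.619811534881592)
shaft region [0.50004641 0.29004636 0.0607657 ] [0.5997177  0.32867105 0.09999176]
[0.54728579 0.3250486  0.06614706] [0.56142705 0.32867105 0.07353378] 79
0.29 387 [0.446  0.29   0.0641] [0.4748 0.3    0.0774]
0.3 264 [0.4487 0.3    0.06  ] [0.474  0.31   0.0759]
0.31 243 [0.4483 0.31   0.0617] [0.4634 0.32   0.0742]
0.32 247 [0.4464 0.32   0.0604] [0.4625 0.33   0.0734]
0.33 258 [0.4456 0.33   0.0607] [0.4611 0.34   0.0738]
0.34 271 [0.445  0.34   0.0627] [0.4607 0.3499 0.0737]
0.35 271 [0.4431 0.35   0.0602] [0.4596 0.36   0.074 ]
0.36 272 [0.4428 0.36   0.0609] [0.4581 0.3699 0.0735]
0.37 4 [0.4538 0.3701 0.0673] [0.457  0.3705 0.0707]
((0.45258983969688416, 0.3439875841140747), (0.01575726829469204, 0.05270381271839142), 5.848871231079102)
shaft region [0.50022534 0.29001469 0.05502687] [0.59970763 0.32890896 0.09997216]
[0.54711341 0.32507568 0.06599407] [0.56136598 0.32890896 0.07400469] 81
[('lever_grip', [(array([ 13., 195.]), 0.59, array([0.4524, 0.3388, 0.065 ]))]), ('lift', [])]
shift [169.5 -94.6  50.2] spin 0.12 from [0.5641 0.1803 0.403 ] q [ 0.18  0.46  1.35 -0.    1.3   0.08] F [-0.3  0.1 -0.4] w 0.0856 t 11.9833
[[-0.09805598  0.99465819  0.0322507 ]
 [ 0.9951792   0.09794434  0.00502712]
 [ 0.00184149  0.03258816 -0.99946717]]
```

```bash
cat >> h.py <<'E'
def gog(p,L=.155,yaw=5.7):
    M=R.from_quat(manip.state()['tool_rot']).as_matrix(); go(np.array(p)-L*M[:,2],yaw); print('z',M[:,2].round(4))
E
python3 -c "
from h import *
gog([.4532,.34,.245]);gog([.4532,.34,.165])"
```

```text
shift [ 1.695e+02 -9.980e+01  1.000e-01] spin -0.08 from [0.5641 0.1803 0.403 ] q [ 0.18  0.46  1.35 -0.    1.3   0.08] F [-0.3  0.1 -0.4] w 0.0856 t 11.9833
z [ 0.0323  0.005  -0.9995]
shift [ 169.3 -102.4   80.1] spin -0.08 from [0.5641 0.1803 0.403 ] q [ 0.18  0.46  1.35 -0.    1.3   0.08] F [-0.3  0.1 -0.4] w 0.0856 t 11.9833
z [ 0.0323  0.005  -0.9995]
```

Request:
send_rows --moves '[{"xyz":[34,-20,0],"spin":0,"gripper":1},{"xyz":[68,-40,0],"spin":0,"gripper":1},{"xyz":[102,-60,0],"spin":0,"gripper":1},{"xyz":[136,-81,5],"spin":0,"gripper":1},{"xyz":[160,-96,25],"spin":0,"gripper":1},{"xyz":[169,-102,50],"spin":0,"gripper":1},{"xyz":[169,-102,80],"spin":0,"gripper":1},{"xyz":[169,-102,80],"spin":0,"gripper":1}]'

```text
clock: 12.65
eef_pos: [0.4464, 0.3388, 0.3138]
tool_rot: [0.671, 0.742, 0.007, 0.008]
wrist_force: [-0.7, -1.1, -1.2]
width: 0.0856
```

```bash
python3 wl.py w8; python3 - <<'E'
from h import *
P_=np.load('w8P.npy')
m=(P_[...,0]>.42)&(P_[...,0]<.475)&(P_[...,1]>.32)&(P_[...,1]<.42)&(P_[...,2]>.06)&(P_[...,2]<.085)
s=P_[m]
if len(s): print(cv2.minAreaRect(s[:,:2].astype(np.float32)),s.min(0),s.max(0))
gog([.4532,.34,.065])
E
```

```text
((0.45168858766555786, 0.3450743854045868), (0.015976084396243095, 0.0514802485704422), 5.55718994140625) [0.44159162 0.32006022 0.06016661] [0.46213181 0.37109421 0.07408517]
shift [ 1.1 -0.6 96.8] spin -0.02 from [0.4475 0.3387 0.3167] q [ 0.51  0.49  1.56 -0.01  1.08  0.42] F [-1.   0.5  0.7] w 0.0856 t 12.7
z [ 0.0253  0.001  -0.9997]
```

View pics/w8.png

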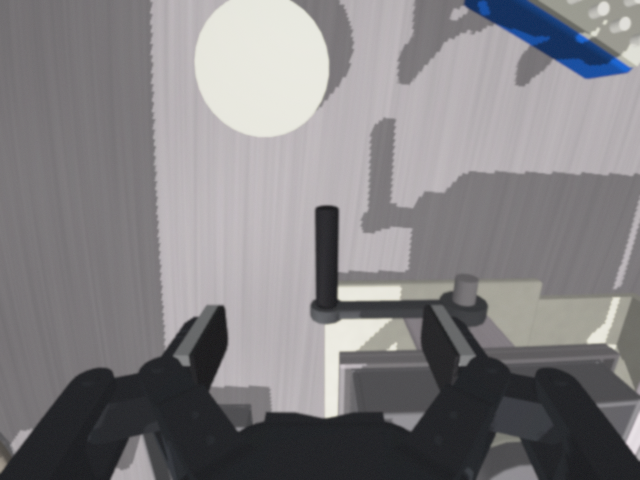

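Request:
send_rows --moves '[{"xyz":[2,-1,30],"spin":0,"gripper":1},{"xyz":[2,-1,58],"spin":0,"gripper":1},{"xyz":[2,-1,80],"spin":0,"gripper":1},{"xyz":[2,-1,92],"spin":0,"gripper":1},{"xyz":[2,-1,97],"spin":0,"gripper":1},{"xyz":[2,-1,97],"spin":0,"gripper":1}]'

```text
clock: 13.2
eef_pos: [0.4495, 0.3403, 0.2198]
tool_rot: [0.672, 0.741, 0.009, 0.009]
wrist_force: [0.1, -0.5, 0.1]
width: 0.0858
```

Request:
send_rows --moves '[{"xyz":[0,0,0],"spin":0,"gripper":0.0},{"xyz":[0,0,0],"spin":0,"gripper":-0.8},{"xyz":[0,0,0],"spin":0,"gripper":-0.8},{"xyz":[0,0,0],"spin":0,"gripper":-0.8},{"xyz":[0,0,0],"spin":0,"gripper":-0.8},{"xyz":[0,0,0],"spin":0,"gripper":-0.8},{"xyz":[0,0,0],"spin":0,"gripper":-0.8},{"xyz":[0,0,0],"spin":0,"gripper":-0.8}]' --newtons 40

```text
clock: 13.87
eef_pos: [0.4494, 0.3404, 0.2203]
tool_rot: [0.671, 0.741, 0.009, 0.009]
wrist_force: [-2.5, -1.1, 6.1]
width: 0.0143
```

```bash
python3 wl.py w9; cat > arc.py <<'E'
from h import *
import sys
s=manip.state(); M=R.from_quat(s['tool_rot']).as_matrix()
u=np.array([np.cos(np.radians(5.7)),np.sin(np.radians(5.7)),0]); S=np.array([.4525,.340,.065])+.1*u
g=s['eef_pos']+.155*M[:,2]; v=g-S
print('grasp',g.round(4),'radius',np.hypot(v@u,v[2]),'angle',np.degrees(np.arctan2(v[2],-(v@u))),'y off',v@np.array([-u[1],u[0],0]),'z',M[:,2].round(4),'F',s['wrist_force'].round(1),'M',s['moment'].round(2),'w',s['width'],'t',s['clock'])
for a in map(float,sys.argv[1:]):
    t=np.radians(a); p=S+.1*(-np.cos(t)*u+np.sin(t)*np.array([0,0,1])); print(a,(1000*M.T@(p-g)).round(1))
E
python3 arc.py 5 10 16 22 28 34 40 45
```

```text
grasp [0.4532 0.3405 0.0653] radius 0.09921884301754527 angle 0.18248979345113947 y off 0.0004584131429429037 z [ 2.510e-02  9.000e-04 -9.997e-01] F [-3.3 -0.5  6. ] M [-0.08  0.31  0.01] w 0.014494278156698688 t 13.9167
5.0 [-0.5 -0.2 -8.4]
10.0 [ -0.5   1.2 -17. ]
16.0 [ -0.5   3.8 -27.2]
22.0 [ -0.5   7.4 -37. ]
28.0 [ -0.5  12.1 -46.3]
34.0 [ -0.5  17.7 -55.2]
40.0 [ -0.5  24.2 -63.4]
45.0 [ -0.5  30.3 -69.7]
```

View pics/w9.png

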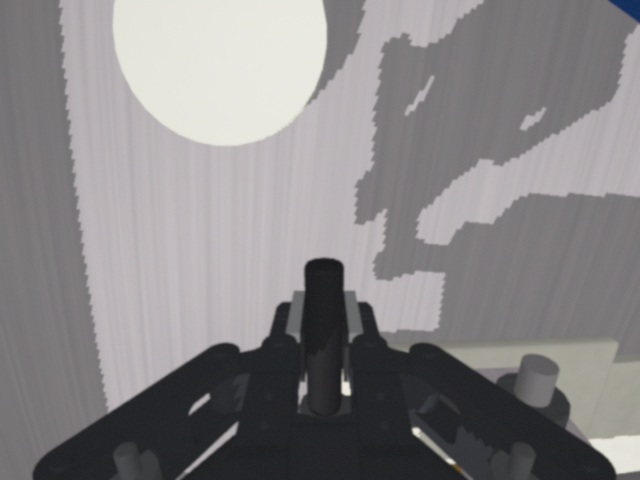

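Request:
send_rows --moves '[{"xyz":[0,0,-8],"spin":0,"gripper":-0.8},{"xyz":[0,1,-17],"spin":0,"gripper":-0.8},{"xyz":[0,4,-27],"spin":0,"gripper":-0.8},{"xyz":[0,7,-37],"spin":0,"gripper":-0.8},{"xyz":[0,12,-46],"spin":0,"gripper":-0.8},{"xyz":[0,18,-55],"spin":0,"gripper":-0.8},{"xyz":[0,21,-59],"spin":0,"gripper":-0.8},{"xyz":[0,21,-59],"spin":0,"gripper":-0.8}]'

```text
clock: 14.58
eef_pos: [0.4668, 0.3423, 0.2794]
tool_rot: [0.672, 0.741, 0.005, 0.007]
wrist_force: [-11.2, 0.5, 1.1]
width: 0.0147
```

```bash
python3 arc.py 42 48 54 60 65 70
```

```text
grasp [0.4694 0.3421 0.1244] radius 0.10202101380236939 angle 35.60454060335303 y off 0.0004332043866152778 z [ 0.017  -0.0013 -0.9999] F [-11.2   0.5   1.1] M [0.05 1.81 0.05] w 0.014690040878011703 t 14.5833
42.0 [-0.4  8.8 -7.4]
48.0 [ -0.5  16.3 -14.6]
54.0 [ -0.5  24.5 -21.1]
60.0 [ -0.5  33.4 -26.6]
65.0 [ -0.5  41.2 -30.5]
70.0 [ -0.5  49.3 -33.7]
```

Request:
send_rows --moves '[{"xyz":[0,4,-4],"spin":0,"gripper":-0.8},{"xyz":[0,9,-8],"spin":0,"gripper":-0.8},{"xyz":[0,16,-15],"spin":0,"gripper":-0.8},{"xyz":[0,24,-21],"spin":0,"gripper":-0.8},{"xyz":[0,33,-27],"spin":0,"gripper":-0.8},{"xyz":[0,41,-31],"spin":0,"gripper":-0.8},{"xyz":[0,49,-34],"spin":0,"gripper":-0.8},{"xyz":[0,49,-34],"spin":0,"gripper":-0.8}]'

```text
clock: 15.25
eef_pos: [0.514, 0.3472, 0.3184]
tool_rot: [0.671, 0.741, 0.005, 0.006]
wrist_force: [-16.8, -4.1, 24.4]
width: 0.0144
```

```bash
python3 arc.py 74 78 82 86 90 91 92; python3 wl.py w10
```

```text
grasp [0.5163 0.3471 0.1634] radius 0.104687494284242 angle 70.01138401405981 y off 0.0006888055878311029 z [ 0.0149 -0.0011 -0.9999] F [-16.8  -4.1  24.4] M [-0.77  3.08 -0.02] w 0.014400301047941174 t 15.25
74.0 [-0.7  8.2  2.4]
78.0 [-0.7 15.   0.8]
82.0 [-0.7 21.9 -0.3]
86.0 [-0.7 28.8 -0.9]
90.0 [-0.7 35.8 -1.1]
91.0 [-0.7 37.6 -1.1]
92.0 [-0.7 39.3 -1. ]
```

View pics/w10.png

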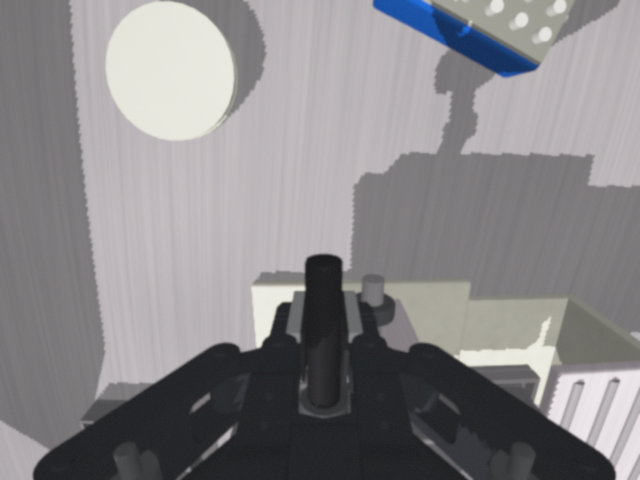

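```bash
python3 arc.py 74 78 82 86 90; python3 - <<'E'
from h import *
for n in ('w9','w10'):
    P=np.load(n+'P.npy')
    z=np.load(n+'.npz'); print(z['C'][:3,3], P[300:400:20,323])
E
```

```text
grasp [0.5159 0.347  0.1632] radius 0.10464994071673137 angle 69.74813232146188 y off 0.0006847029833321863 z [ 0.0146 -0.0011 -0.9999] F [-16.4  -4.3  23.9] M [-0.83  2.99 -0.02] w 0.014885040960623944 t 15.3
74.0 [-0.7  8.6  2.2]
78.0 [-0.7 15.4  0.6]
82.0 [-0.7 22.3 -0.5]
86.0 [-0.7 29.3 -1.2]
90.0 [-0.7 36.2 -1.3]
[0.44177426 0.42071192 0.18859259] [[0.45034915 0.35823204 0.07200824]
 [0.45119036 0.34955858 0.07218262]
 [0.45207788 0.34042574 0.07227577]
 [0.45297799 0.33108919 0.07270062]
 [0.4539556  0.32102481 0.07280625]]
[0.50609646 0.42750122 0.28659175] [[0.51378516 0.36228545 0.16538915]
 [0.51478194 0.35224126 0.16390934]
 [0.51557633 0.34388571 0.16585532]
 [0.5166117  0.33334817 0.16522017]
 [0.51760021 0.32315799 0.16575327]]
```

Request:
send_rows --moves '[{"xyz":[-0.5,5,-1.5],"spin":0,"gripper":-0.8},{"xyz":[-0.5,10,-3],"spin":0,"gripper":-0.8},{"xyz":[-0.5,15,-4],"spin":0,"gripper":-0.8},{"xyz":[-0.5,20,-5],"spin":0,"gripper":-0.8},{"xyz":[-0.5,25,-5.5],"spin":0,"gripper":-0.8},{"xyz":[-0.5,30,-5.5],"spin":0,"gripper":-0.8},{"xyz":[-0.5,30,-5.5],"spin":0,"gripper":-0.8},{"xyz":[-0.5,30,-5.5],"spin":0,"gripper":-0.8}]'

```text
clock: 15.97
eef_pos: [0.5434, 0.3499, 0.3259]
tool_rot: [0.671, 0.741, 0.005, 0.006]
wrist_force: [-5.0, 0.2, 7.0]
width: 0.0143
```

```bash
python3 wl.py w11; python3 arc.py 90; python3 - <<'E'
from h import *
P=np.load('w11P.npy'); print(P[300:400:20,323])
E
```

```text
grasp [0.5457 0.3499 0.1709] radius 0.10605502507609997 angle 86.62910635773419 y off 0.000606228020605646 z [ 1.520e-02 -1.000e-04 -9.999e-01] F [-4.5  0.2  7.9] M [0.03 0.97 0.02] w 0.014115997228906803 t 16.0167
90.0 [-0.6  6.1  6. ]
[[0.54328561 0.36481934 0.17233289]
 [0.54424777 0.35508726 0.17142359]
 [0.54510374 0.34619803 0.17259338]
 [0.54612557 0.33579208 0.17220083]
 [0.54713767 0.3253984  0.17254211]]
```

View pics/w11.png

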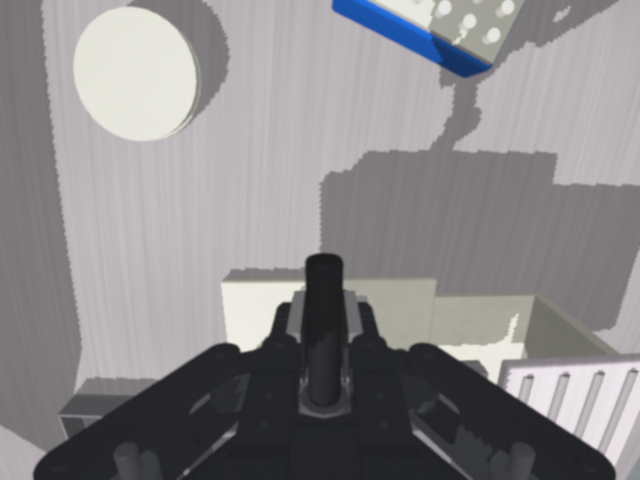

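Request:
send_rows --moves '[{"xyz":[-0.5,3,0],"spin":0,"gripper":-0.8},{"xyz":[-0.5,6,0],"spin":0,"gripper":-0.8},{"xyz":[-0.5,7.5,0],"spin":0,"gripper":-0.8},{"xyz":[-0.5,7.5,0],"spin":0,"gripper":-0.8},{"xyz":[-0.5,7.5,0],"spin":0,"gripper":-0.8},{"xyz":[-0.5,7.5,0],"spin":0,"gripper":-0.8}]'

```text
clock: 16.52
eef_pos: [0.5499, 0.3505, 0.3264]
tool_rot: [0.671, 0.741, 0.004, 0.004]
wrist_force: [-7.6, 1.8, 2.8]
width: 0.0144
```

```bash
python3 wl.py w12; python3 arc.py 90; python3 - <<'E'
from h import *
P=np.load('w12P.npy'); print(P[300:400:20,323])
for c in('top','scene'):
    im,d=manip.snapshot(c); save(c+'1.png',im); P=cloud(c,d); np.save(c+'1P.npy',P)
    m=(P[...,0]>.47)&(P[...,0]<.67)&(P[...,1]>.13)&(P[...,1]<.295)&(P[...,2]>.09)&(P[...,2]<.21); s=P[m]
    print(c,np.histogram(s[:,2],bins=np.arange(.09,.21,.005)))
im=cv2.imread('pics/top1.png')[100:280,130:370]; im2=cv2.imread('pics/scene1.png')[110:310,300:540]
cv2.imwrite('pics/e1.png',cv2.resize(im,None,fx=3,fy=3,interpolation=2)); cv2.imwrite('pics/e2.png',cv2.resize(im2,None,fx=2.9,fy=2.9,interpolation=2))
E
```

```text
grasp [0.5517 0.3505 0.1714] radius 0.10643815345960791 angle 89.8739544018463 y off 0.0005654925262086044 z [ 1.160e-02 -2.000e-04 -9.999e-01] F [-8.3  0.8  3.1] M [0.12 1.64 0.02] w 0.014531577159065742 t 16.5667
90.0 [-0.6  0.2  6.4]
[[0.54933973 0.36443429 0.17108297]
 [0.55013535 0.35619521 0.1728305 ]
 [0.55117932 0.34566634 0.1715253 ]
 [0.55200183 0.3371161  0.17369928]
 [0.55321053 0.32494644 0.171878  ]]
top (array([   0,    0,    0,    0,    1,   56,  810, 1967,  473,  116,  132,
        130,  117,  192,  352,   92,   26,  136,  394,   40,    0,    0,
          0]), array([0.09 , 0.095, 0.1  , 0.105, 0.11 , 0.115, 0.12 , 0.125, 0.13 ,
       0.135, 0.14 , 0.145, 0.15 , 0.155, 0.16 , 0.165, 0.17 , 0.175,
       0.18 , 0.185, 0.19 , 0.195, 0.2  , 0.205]))
scene (array([  29,    0,    0,    0,    5,   95,  789, 1391,  444,  226,  225,
        254,  243,  342,  353,  107,   47,  189,  321,   25,    0,    0,
          0]), array([0.09 , 0.095, 0.1  , 0.105, 0.11 , 0.115, 0.12 , 0.125, 0.13 ,
       0.135, 0.14 , 0.145, 0.15 , 0.155, 0.16 , 0.165, 0.17 , 0.175,
       0.18 , 0.185, 0.19 , 0.195, 0.2  , 0.205]))
```

View pics/e1.png

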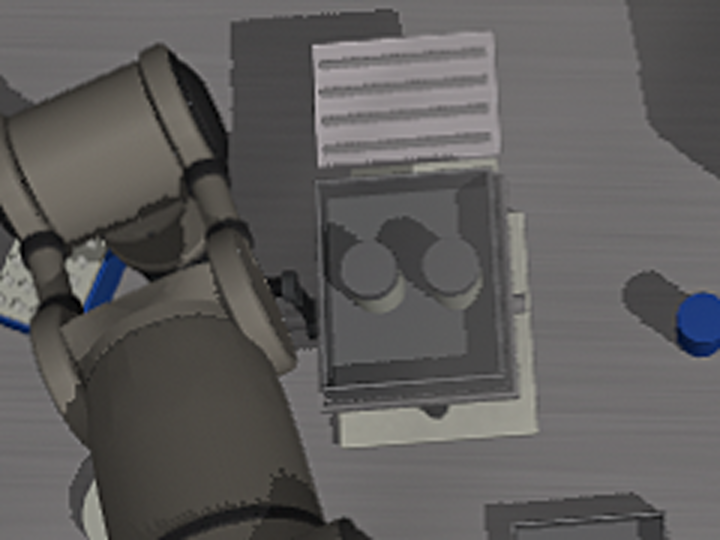

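View pics/e2.png

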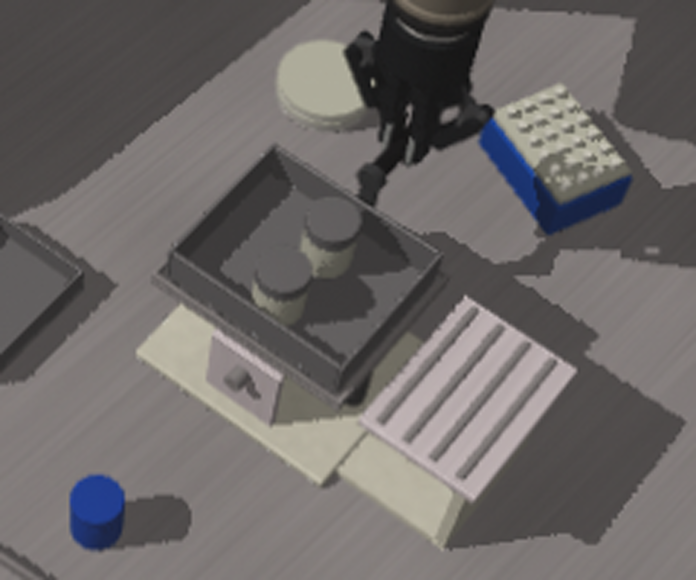

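Request:
send_rows --moves '[{"xyz":[0,2,0],"spin":0,"gripper":-0.8},{"xyz":[0,2,0],"spin":0,"gripper":-0.8},{"xyz":[0,2,0],"spin":0,"gripper":-0.8},{"xyz":[0,2,0],"spin":0,"gripper":-0.8},{"xyz":[0,2,0],"spin":0,"gripper":-0.8},{"xyz":[0,2,0],"spin":0,"gripper":-0.8}]'

```text
clock: 17.17
eef_pos: [0.5509, 0.3507, 0.3264]
tool_rot: [0.671, 0.741, 0.002, 0.003]
wrist_force: [-7.4, -1.0, 1.5]
width: 0.0143
```

```bash
python3 wl.py w13; python3 arc.py 90; python3 - <<'E'
from h import *
P=np.load('w13P.npy')
s=P[290:400,318:329].reshape(-1,3); s=s[(s[:,2]>.165)&(s[:,2]<.178)]; k=np.polyfit(s[:,1],s[:,0],1); print(np.polyval(k,.350),np.median(s[:,2]))
E
```

```text
grasp [0.552  0.3505 0.1715] radius 0.10645470263851772 angle 90.00566322786264 y off 0.0006053773944262764 z [ 0.007  -0.0013 -1.    ] F [-8.  -0.3  2.6] M [-0.11  1.64  0.04] w 0.014350946320892653 t 17.2167
90.0 [-0.6 -0.1  6.5]
0.550971333909303 0.17195857803422815
```

View pics/w13.png

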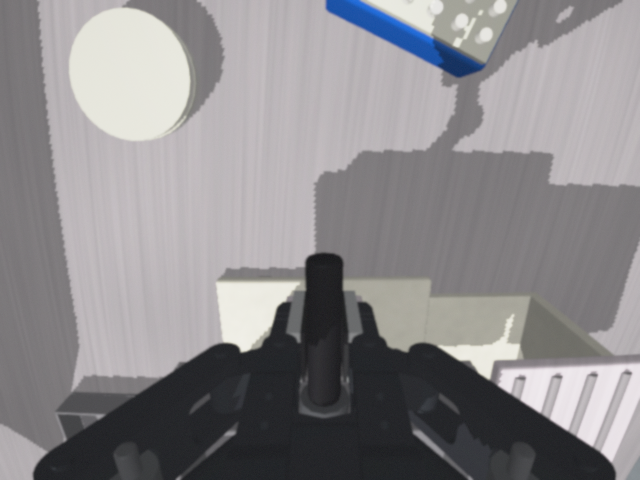

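```bash
python3 -c "
from workcell import manip
print(manip.job_done()); s=manip.state(); print(s['clock'],s['eef_pos'],s['wrist_force'],s['width'])"
```

```text
the job is handed in; nothing more can be done
None
the job is handed in; nothing more can be done
```

Both grey-capped pots stand upright in the larger tote on the lift. The lever is up at its top position with the gripper still holding it, and I handed the job in at about 17 s.

**Pots and lift:** Before the lift, both pot tops measured 0.159 m. With the lever up they read about 0.18 m and the tote floor about 0.127 m, so the lift is at its full 22 mm. In the pictures both pots are upright.

**Lever:** The bar's depth reading puts the lever at about 89.6°, and the tool's pose gives 90.0°. The handle's centre is about 0.164 m high, where 0.165 m is expected. The final wrist force was about 8 N.

**What disagreed:**
- During the swing the pads slid about 5–6 mm along the bar, so the grasp point now sits that much above the bar's centre. The wrist force peaked at about 29 N in the readings between moves. I followed a wider arc after that and the force dropped.
- The tool picked up a tilt of up to about 2° along the way. I corrected for it, and it was about 0.4° at the end.

I did not touch the blue look-alike pot, the small tote, the dishes, the tip box or the holder. I did not measure their positions again at the end.

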